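# Load the transformer test turntable and index it on

### The job

Pull the turntable's spring index plunger, turn the table anticlockwise to the next hole and let the pin lock, which brings the bays to the loading position. Load every transformer from the bench into a bay of its own, lengthwise and pushed right up against both the back stop and the side stop, and only then shut the clear cover over them. Finally pull the plunger again, turn the table on anticlockwise to the next hole and let it lock there, with the transformers still up against their stops and the cover shut; do not disturb the glass valve or the tape roll that stand near them.

Things in the scene. Friction and masses are not known exactly. Their poses are not given: they have to be found in the camera images.
- fixture: fixed round base of the test turntable, 260 mm across, its dark steel index plate's top 26 mm above the bench; origin on the bench under the turntable's axis, z up. The plate has three index holes on a 90 mm radius, at 120, 180 and 240 degrees from this frame's x axis (anticlockwise seen from above), on the robot's side.
- turntable (a joint): angle (rad) of the turntable about its vertical axis, growing anticlockwise seen from above: 0 at the first hole (locked there at the start), 1.047 at the second (loading position, bays on the side far from the robot), 2.094 at the third (test position). End stops 0.12 rad beyond the outer holes. Bearing friction about 0.25 N m: it stays where it is left.
- table_axis (a point): on the turntable's axis, on its loading face (40 mm above the bench). The turntable is an aluminium plate, 260 mm along x, y from -30 to +95 mm, 10 mm thick, with an arm out to y = -114 mm that carries the plunger. z up; axes turn with the table; +y points to the bays and the cover's hinge, -y to the plunger.
- plunger (a joint): lift (m) of the spring index plunger: 0 = pin home in a hole (table locked), 0.009 or more = pin clear, 0.016 = top stop. The spring pulls it down with 3 N at 0, 6.5 N at 0.014. Released within about 1 degree of a hole it snaps home; released between holes the pin rides on the plate (at 0.009) and drops in when the table is turned on to the hole.
- plunger_knob (a point): middle of the plunger's round black knob: 30 mm across, 30 mm tall (15 mm below to 15 mm above this point), axis vertical, at y = -90 mm on the turntable, turning and rising with the plunger. Below the knob (4 mm gap when down) is a 28 mm collar. With the pin home this point is 81 mm above the bench.
- cover (a joint): angle (rad) of the clear hinged cover on the turntable: 0 = shut, level over the bays; 2.4 = fully open, leaning back past upright, where it rests at the start. Past upright towards the bays it sinks shut by itself, slowly (damped). When shut, ribs under it (reaching down to 28 mm above the loading face) stand 2.5 mm clear of the open sides of transformers that are home and keep them there; one that is not home blocks it.
- cover_hinge (a point): middle of the cover's hinge line, at y = +85 mm, 50 mm above the loading face; the hinge line runs along the turntable's x. The cover is a clear sheet 234 mm (x) by 92 mm by 5 mm, its lower face 48 mm above the loading face when shut; hinge posts at x = +-124 mm.
- cover_handle (a point): middle of the cover's black handle, a 10 mm round bar 70 mm long parallel to the hinge, 75 mm from the hinge line and 34 mm off the sheet's outer face (on top when shut, facing away from the bays when open).
- bay0 (a point): bay 0 of three (x = -80 mm, y = 38 mm on the turntable): the point where a transformer's centre is when home (20 mm above the loading face); axes as the turntable's. Home: 56 mm length along y, one end against the back stop, one side against the side stop. The back stop's face is 28 mm from this point towards +y (one bar along all bays), the side stop's face 20 mm towards -x.
- bay1 (a point): bay 1 of three (x = 0 mm, y = 38 mm on the turntable): the point where a transformer's centre is when home (20 mm above the loading face); axes as the turntable's. Home: 56 mm length along y, one end against the back stop, one side against the side stop. Stops are steel, 12 mm high, placed as at bay 0; back stop 8 mm thick, side stops 22 mm wide. The bay is open to -y and +x.
- bay2 (a point): bay 2 of three (x = 80 mm, y = 38 mm on the turntable): the point where a transformer's centre is when home (20 mm above the loading face); axes as the turntable's. Home: 56 mm length along y, one end against the back stop, one side against the side stop. Stops as at bay 0.
- trafo0: potted transformer, a block 40 (x) x 56 (y) x 40 mm (z), black ends and a steel band round the middle, about 0.3 to 0.6 kg; origin at its centre, y along its length. It starts lying flat on the bench. All are alike; either end may face the back stop and any long side may be up. None if absent in this run.
- trafo1: potted transformer, a block 40 (x) x 56 (y) x 40 mm (z), black ends and a steel band round the middle, about 0.3 to 0.6 kg; origin at its centre, y along its length. It starts lying flat on the bench. All are alike; either end may face the back stop and any long side may be up. None if absent in this run.
- trafo2: potted transformer, a block 40 (x) x 56 (y) x 40 mm (z), black ends and a steel band round the middle, about 0.3 to 0.6 kg; origin at its centre, y along its length. It starts lying flat on the bench. All are alike; either end may face the back stop and any long side may be up. None if absent in this run.
- trafo3: potted transformer, a block 40 (x) x 56 (y) x 40 mm (z), black ends and a steel band round the middle, about 0.3 to 0.6 kg; origin at its centre, y along its length. It starts lying flat on the bench. All are alike; either end may face the back stop and any long side may be up. None if absent in this run.
- valve: glass vacuum valve standing on its brown base, 38 mm across, 90 mm tall; loose bystander, origin at the centre of its underside; not to be disturbed.
- tape: roll of yellow tape lying flat, 90 mm across, 24 mm tall; loose bystander, origin at the centre of its underside; not to be disturbed.

How it is judged:
By the outcome, as a careful person would: the job done as asked, in the order asked, and still so for the second after the job is handed in, with the robot touching nothing.
Of trafo0, trafo1, trafo2, trafo3 only 2 to 3 are there at a start; the rules pass over those that are not, and their reading is None.
At some moment in a run one of trafo0, trafo1, trafo2, trafo3 may be knocked a few centimetres aside while the robot is not near it.
Once in a run the grip may slacken for a moment while it holds something.
It also fails if it takes over 210 s, if anything falls off the work surface, if the arm or the gripper's body presses on something with over 40 N, if the wrist force passes 120 N, or if a joint passes its speed limit or range.

### The arm

A 7-joint arm with a two-finger parallel gripper is mounted at the origin on the work surface. World frame = base frame: x ahead of the robot, y to its left, z up, the work surface at z = 0. Lengths are in m, angles in rad, forces in N, time in s.
With the tool pointing down it reaches from about 0.425 to 0.875 m from the base axis. Payload 4.7 kg.
Tool frame: the origin (TCP) lies on the centre line of the jaws, within the pads' length; the fingertips stand 17 mm ahead of it and the grasp point (between the pads) lies 2 mm behind it (arm.tip_reach is the distance from the TCP to the fingertips, in m); z points along the fingers, y is the line along which they close (so a half turn about z gives the same grasp; the last joint's range is limited). The gripper opens to 85 mm and grips with 20 to 120 N. Pads are 22 mm wide; open, the fingers measure 114 mm over their backs; the gripper's body (76 mm by 85 mm) begins 54 mm behind the grasp point. The pads swing forward as they close: fully open they stand 13 mm farther back than shut.
Start: joints at [1.132, 0.321, -0.07, 1.45, 0.023, 1.371, -0.057], TCP at [0.284, -0.585, 0.248] pointing down, gripper open.
Joint ranges: [-2.86, 2.86], [-0.3, 2.09], [-1.38, 1.24], [0.06, 2.45], [-1.56, 4.7], [0.09, 2.05], [-2.69, 2.69]. Speed limits (rad/s): [2.57, 2.57, 3.14, 3.14, 3.14, 3.14, 3.14].

### API

Orientations are given as [roll, pitch, yaw] about the fixed x, y, z axes, in that order (R = Rz(yaw) Ry(pitch) Rx(roll)).
In Python, from workcell import arm, ik, get_state, cams, workorder gives the robot as it stands. The module is installed in compiled form; this text tells all that it offers. Calls block until the motion is done:
- arm.reach(position, orientation): joint-space move of the TCP to a pose.
- arm.move_straight(position, attitude=None, vel=0.15, max_force=None): straight line of the TCP; attitude=None keeps the orientation; vel is the mean speed in m/s. With max_force (N) it stops when the force on the tool has changed by that much, and returns True; else False.
- arm.goto_joints(angles): joint-space move.
- arm.command_gripper(opening, force=None): opening from 0.0 (shut) to 1.0 (fully open); force is the grip in N (None keeps the last); returns when the fingers have stopped.
- arm.wait(seconds).
- ik(position, orientation): joint angles nearest the present ones, or None.
- get_state(): the state.
- cams.snapshot(name): name is "side" or "top" or "wrist"; returns the picture (400x640x3 uint8, red, green, blue); there is no depth.
- cams.calibration(name): a dict with "fovy" (degrees; the focal length in pixels is half the picture's height over the tangent of half this angle, whatever the lens; pixels are square), "cx", "cy" (the principal point, pixels), "distortion" ([k1, k2, p1, p2, k3] as OpenCV has them; the pictures are not rectified), "R" (3x3) and "t" (3): a world point X has camera coordinates R X + t. Camera axes: x right, y down, z forward; pixel columns grow to the right and rows downward; lengths in m; the calibration is good to about 2 mm. A picture is of the moment at which its call begins: read the wrist's pose just before it. calibration takes no time and is no camera call; for the wrist camera it gives the pose at the moment of the call.
A pose or a line that the arm cannot do raises arm.MotionError and nothing moves.
- workorder.hand_in(): hands the job in; it is judged then, once.
The state is a dict: "time": time; "q": joint angles; "qd": joint speeds; "effort": joint torques, N m; "position": TCP position; "tcp_rot": TCP orientation; "wrist_force": force on the tool from outside, world axes, zero at the start; "ft_torque": the same for the moment, N m; "opening": opening from 0.0 (shut) to 1.0 (fully open); "gripper_force": force on a finger pad.
Only numpy, scipy, OpenCV 4.12 (cv2) and the standard library are available. Lean on these libraries where they do the work, as an engineer would, in place of code of your own. Each camera call takes 0.05 s, during which the arm holds its last target. There are 200 camera calls.

## Working session

There is one attempt and no reset: what is moved stays moved. The work goes in short steps, each a Python script; the robot and the scene stay as the last script left them, time stands still between calls to the robot, and variables do not carry over. Pictures are saved under pics/ and viewed, at most 14 in all, crops included, and the job is handed in when it is done.

```bash
mkdir -p pics; cat > h.py <<'E'
import numpy as np, cv2, time
from workcell import arm, ik, get_state, cams, workorder
def K(c):
    f=200/np.tan(np.radians(c["fovy"])/2); return np.array([[f,0,c["cx"]],[0,f,c["cy"]],[0,0,1.]])
def ray(c,px):
    u=cv2.undistortPoints(np.array([[px]],float),K(c),np.array(c["distortion"],float))[0,0]
    R=np.array(c["R"]);t=np.array(c["t"]); return -R.T@t, R.T@np.array([u[0],u[1],1])
def at(c,px,z):
    o,d=ray(c,px); return o+d*(z-o[2])/d[2]
def proj(c,X):
    r=cv2.Rodrigues(np.array(c["R"],float))[0]
    return cv2.projectPoints(np.array(X,float).reshape(-1,3),r,np.array(c["t"],float),K(c),np.array(c["distortion"],float))[0][:,0]
def snap(n,f,crop=None,s=1):
    im=cams.snapshot(n)
    np.save('pics/'+f+'.npy',im)
    o=im[:,:,::-1]
    if crop: x0,y0,x1,y1=crop; o=o[y0:y1,x0:x1]
    if s!=1: o=cv2.resize(o,None,fx=s,fy=s,interpolation=cv2.INTER_CUBIC)
    cv2.imwrite('pics/'+f+'.png',o); return im
E
python3 - <<'E'
from h import *
snap('top','t0',s=1.25);snap('side','s0',s=1.25)
for n in('top','side'):print(cams.calibration(n))
print(get_state()["tcp_rot"],arm.tip_reach)
E
```

```text
{'fovy': 52.9459619615244, 'cx': 320.57844710649283, 'cy': 205.1195810726444, 'distortion': array([-0.0382968,  0.       ,  0.       ,  0.       ,  0.       ]), 'R': array([[ 1.87702705e-02, -9.99823454e-01, -8.58455344e-04],
       [-9.81535455e-01, -1.82634550e-02, -1.90406399e-01],
       [ 1.90357105e-01,  4.41658397e-03, -9.81704979e-01]]), 't': array([0.00128615, 0.52566338, 1.1334868 ])}
{'fovy': 46.696600621906995, 'cx': 318.87047740969615, 'cy': 199.42298665037058, 'distortion': array([-0.10027689,  0.        ,  0.        ,  0.        ,  0.        ]), 'R': array([[-0.92179136, -0.38751615, -0.01148575],
       [-0.27844595,  0.6823772 , -0.67589142],
       [ 0.26975646, -0.61983271, -0.73691171]]), 't': array([0.46498933, 0.22821921, 1.37517746])}
[-3.13985451e+00  9.24634587e-05  4.52846152e-01] 0.017
```

View pics/t0.png

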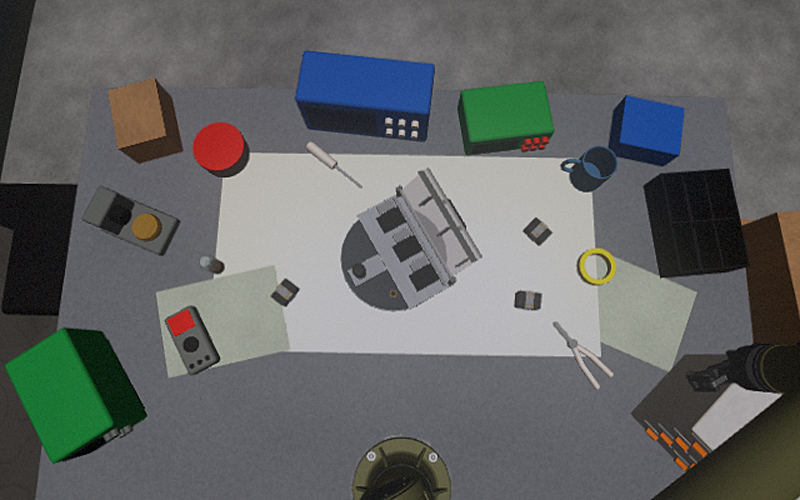

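View pics/s0.png

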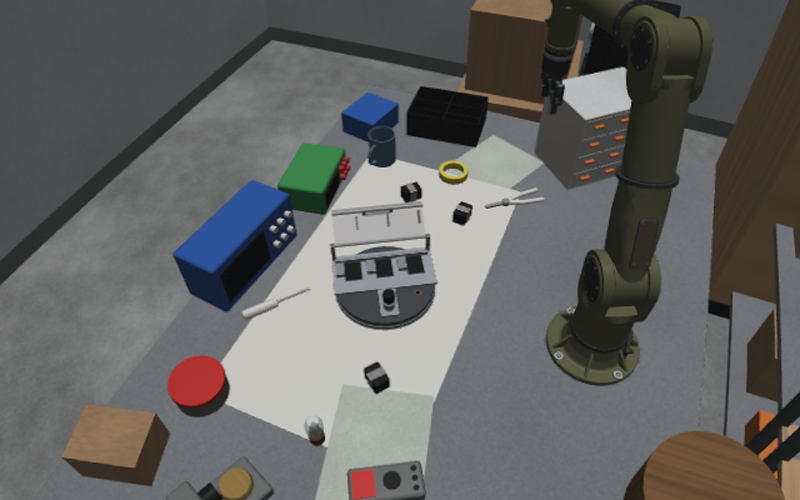

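The top view (800 px wide) shows three transformers at about (538,231), (528,299) and (285,292). The knob is at (359,270), the valve at (210,265) and the tape at (597,266). I'll enlarge that area.

```bash
python3 - <<'E'
from h import *
im=np.load('pics/t0.npy')[:,:,::-1]
a=cv2.resize(im[130:255,265,None][:, :0] if 0 else im[130:255,265:390],None,fx=4.6,fy=4.6,interpolation=cv2.INTER_CUBIC)
# trafos
def c(x,y):return cv2.resize(im[y-18:y+18,x-18:x+18],None,fx=5.3,fy=5.3,interpolation=cv2.INTER_CUBIC)
b=np.vstack([c(430,185),c(422,239),c(228,234)])
H=max(a.shape[0],b.shape[0])
pad=lambda m:cv2.copyMakeBorder(m,0,H-m.shape[0],0,0,cv2.BORDER_CONSTANT)
o=np.hstack([pad(a),pad(b)]);print(o.shape,a.shape,b.shape)
cv2.imwrite('pics/t0c.png',o)
E
```

```text
(575, 766, 3) (575, 575, 3) (573, 191, 3)
```

View pics/t0c.png

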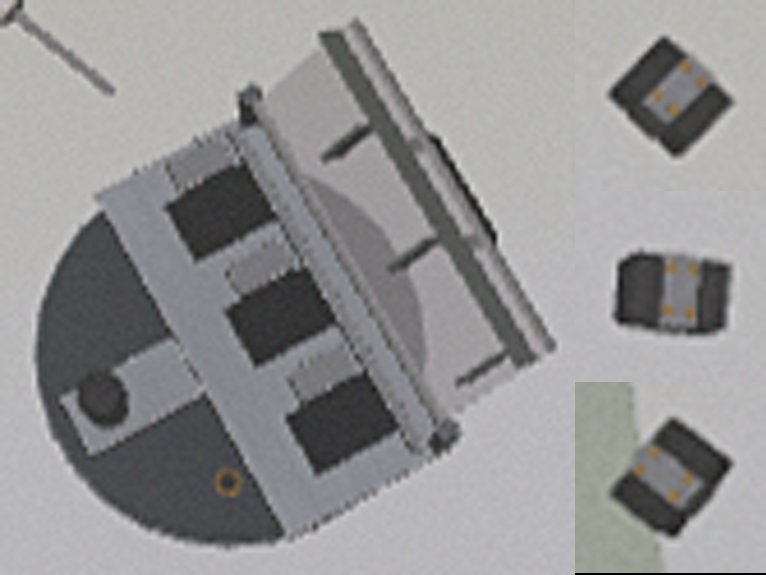

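Transformer corners are clear in the right-hand column. In the left crop the knob top is at (104,396), the free hole at (228,481), the plate corners at (97,197) and (287,540), and the hinge posts at (250,98) and (443,435). Next I fit the table pose and the boxes.

```bash
cat >> h.py <<'E'
from scipy.optimize import least_squares, minimize
def Rz(a):c,s=np.cos(a),np.sin(a);return np.array([[c,-s],[s,c]])
def boxpts(x,y,a,zc=.02):
    p=np.array([[i*.02,j*.028] for i in(-1,1) for j in(-1,1)])@Rz(a).T+[x,y]
    return np.vstack([np.c_[p,np.full(4,zc-.02)],np.c_[p,np.full(4,zc+.02)]])
def fitbox(im,c,px,r=16,th=85,zc=.02):
    """fit (x,y,yaw of length axis frame) of a box near pixel px; returns pose, IoU"""
    S=8;px=np.round(px).astype(int);o=px-r
    g=cv2.cvtColor(im,cv2.COLOR_RGB2GRAY)[o[1]:o[1]+2*r,o[0]:o[0]+2*r]
    g=cv2.resize(g,None,fx=S,fy=S,interpolation=cv2.INTER_CUBIC)
    n,l,st,_=cv2.connectedComponentsWithStats((g<th).astype(np.uint8))
    m=np.isin(l,[i for i in range(1,n) if st[i,4]>S*S*12])
    if m.sum()<S*S*60:return None,0
    h=cv2.convexHull(np.argwhere(m)[:,::-1].astype(np.int32)); M=np.zeros(g.shape,np.uint8);cv2.fillConvexPoly(M,h,1)
    def cost(p):
        q=(proj(c,boxpts(*p,zc))-o+.5)*S-.5
        B=np.zeros_like(M);cv2.fillConvexPoly(B,cv2.convexHull(np.round(q).astype(np.int32)),1)
        return 1-(M&B).sum()/(M|B).sum()
    x0=at(c,h[:,0].mean(0)/S+o,zc)[:2];best=None
    for a in np.arange(0,np.pi,np.pi/8):
        r_=minimize(cost,[*x0,a],method='Nelder-Mead',options=dict(initial_simplex=np.array([[*x0,a],[x0[0]+.006,x0[1],a],[x0[0],x0[1]+.006,a],[*x0,a+.3]]),xatol=1e-4,fatol=1e-4))
        if best is None or r_.fun<best.fun:best=r_
    return best.x,1-best.fun
E
python3 - <<'E'
from h import *
c=cams.calibration('top');im=np.load('pics/t0.npy')
for p in[(430,185),(422,239),(228,234)]:print(fitbox(im,c,p))
cr=lambda x,y:((x+.5)/4.6+265-.5,(y+.5)/4.6+130-.5)
P=[((0,-90,56),cr(104,396)),((-130,-30,0),cr(97,197)),((130,-30,0),cr(287,540)),((-60,10,0),cr(195,262)),((20,10,0),cr(258,367)),((100,10,0),cr(320,474))]
hole=(90*np.cos(np.radians(210-60+120-120+0)),0,0)
def res(p):
    q=np.array([np.r_[Rz(p[2])@np.array(a[:2])/1e3+p[:2],.04+a[2]/1e3] for a,_ in P])
    # free hole (middle): table -y direction rotated +60 deg
    hd=Rz(p[2])@Rz(np.pi/3)@np.array([0,-.09])+p[:2]; q=np.vstack([q,[*hd,.026]])
    return (proj(c,q)-np.array([b for _,b in P]+[cr(228,481)])).ravel()
r=least_squares(res,[.55,0,-2.5]);print(r.x,np.degrees(r.x[2]));print(r.fun.reshape(-1,2).round(2))
for n,p,z in[('tape',(477.5,213),.024),('valve',(170,211),0.02)]:print(n,at(c,p,z))
E
```

```text
(array([ 0.59841692, -0.31949545,  2.35532727]), np.float64(0.8475242718446602))
(array([ 0.43099488, -0.29147958,  3.14691946]), np.float64(0.8534847901424721))
(array([0.43870743, 0.28627339, 1.01505082]), np.float64(0.87243947858473))
[ 0.52903549  0.02872714 -2.61589496] -149.87974087556276
[[-0.79  0.24]
 [-0.46 -0.05]
 [ 0.21  0.68]
 [ 0.95 -0.76]
 [ 0.19 -0.68]
 [-0.06 -0.53]
 [-0.01  1.02]]
tape [ 0.51526205 -0.46316162  0.024     ]
valve [0.50478984 0.46774187 0.02      ]
```

```bash
python3 - <<'E'
from h import *
c=cams.calibration('top');im=np.load('pics/t0.npy')
for th in(110,130):
  for p in[(430,185),(422,239),(228,234)]:print(th,fitbox(im,c,p,th=th))
for ang,yaw in[(120,-60),(180,0),(240,60)]:
    a=np.radians(ang);print(ik([.529+.09*np.cos(a),.029+.09*np.sin(a),.1],[np.pi,0,np.radians(yaw)]))
a=np.radians(120)
arm.reach([.529+.09*np.cos(a)-.02,.029+.09*np.sin(a),.25],[np.pi,0,np.radians(-60)])
k=cams.calibration('wrist');print(get_state()['time'],k['fovy'],-np.array(k['R']).T@k['t'])
snap('wrist','w0')
print(proj(k,[[.529-.045,.029+.078,.096],[.529,.029,.04]]))
import pickle;pickle.dump(k,open('pics/w0.pkl','wb'))
E
```

```text
110 (array([ 0.60124591, -0.32167161, -0.78063689]), np.float64(0.8950155460551885))
110 (array([ 0.43103773, -0.29244905, -0.05828188]), np.float64(0.9021791073305935))
110 (array([0.43867821, 0.28636619, 0.9629325 ]), np.float64(0.9168003110268746))
130 (array([ 0.60088101, -0.32096964, -0.76950622]), np.float64(0.9325379504340656))
130 (array([ 0.43096187, -0.29208055, -0.09874017]), np.float64(0.9397527341892534))
130 (array([0.43903126, 0.28698642, 0.93931156]), np.float64(0.9517569124423964))
[-1.37098738  0.27088894  1.23360799  2.03034072 -0.29726528  1.03943362
 -2.61314263]
[ 0.63817962  0.04714604 -0.76954871  2.09945836  0.03876768  1.00859975
 -1.72228218]
[ 0.63319225  0.14979537 -0.62126062  2.00106409  0.10207116  1.02074266
 -0.55983778]Traceback (most recent call last):
  File "<stdin>", line 8, in <module>
workcell.MotionError: the arm cannot take that pose within its joint ranges
```

```bash
python3 - <<'E'
from h import *
for ang in(120,150,180,210,240):
  a=np.radians(ang)
  for yaw in range(-180,180,30):
    r=[ik([.529+.09*np.cos(a),.029+.09*np.sin(a),z],[np.pi,0,np.radians(yaw)]) for z in(.08,.17)]
    print(ang,yaw,*[None if q is None else q[[0,2,6]].round(2) for q in r])
E
```

```text
120 -180 [ 0.63 -0.99  1.07] [ 0.67 -0.99  1.21]
120 -150 [ 0.77 -1.17  1.51] [ 0.83 -1.18  1.68]
120 -120 [ 0.77 -1.17  2.03] [ 0.83 -1.18  2.2 ]
120 -90 [ 0.77 -1.17  2.56] None
120 -60 [-1.24  1.08 -2.64] None
120 -30 [ 0.51 -0.85 -2.54] [ 0.59 -0.91 -2.44]
120 0 [ 0.53 -0.88 -2.03] [ 0.62 -0.93 -1.92]
120 30 [ 0.59 -0.94 -1.53] [ 0.65 -0.97 -1.41]
120 60 [ 0.61 -0.97 -1.01] [ 0.65 -0.97 -0.88]
120 90 [ 0.61 -0.97 -0.49] [ 0.65 -0.96 -0.36]
120 120 [ 0.62 -0.98  0.03] [ 0.64 -0.96  0.17]
120 150 [ 0.62 -0.98  0.55] [ 0.64 -0.95  0.69]
150 -180 [ 0.69 -0.95  1.23] [ 0.71 -0.91  1.37]
150 -150 [ 0.88 -1.17  1.67] [-0.72  0.49  1.85]
150 -120 [ 0.88 -1.17  2.2 ] [-1.1   0.85  2.34]
150 -90 [ 0.97 -1.29  2.65] None
150 -60 [-1.38  1.24 -2.67] None
150 -30 [ 0.58 -0.83 -2.41] [ 0.65 -0.86 -2.3 ]
150 0 [ 0.6  -0.85 -1.89] [ 0.67 -0.88 -1.77]
150 30 [ 0.65 -0.91 -1.38] [ 0.69 -0.89 -1.25]
150 60 [ 0.65 -0.91 -0.86] [ 0.69 -0.89 -0.73]
150 90 [ 0.66 -0.92 -0.34] [ 0.68 -0.89 -0.2 ]
150 120 [ 0.66 -0.93  0.18] [ 0.68 -0.89  0.32]
150 150 [ 0.67 -0.93  0.71] [ 0.68 -0.89  0.84]
180 -180 [ 0
[... 919 characters left out ...]
 -0.68 -0.52]
210 90 [ 0.67 -0.71 -0.09] [ 0.69 -0.7   0.  ]
210 120 [ 0.69 -0.73  0.43] [ 0.7  -0.71  0.53]
210 150 [ 0.71 -0.75  0.95] [ 0.72 -0.73  1.05]
240 -180 [ 0.73 -0.73  1.49] [ 0.73 -0.7   1.58]
240 -150 [ 1.1  -1.17  1.85] [ 1.18 -1.19  2.03]
240 -120 [ 1.1  -1.17  2.37] [ 1.18 -1.19  2.55]
240 -90 None None
240 -60 [ 0.51 -0.5  -2.65] [ 0.57 -0.53 -2.59]
240 -30 [ 0.55 -0.54 -2.13] [ 0.59 -0.56 -2.07]
240 0 [ 0.59 -0.57 -1.62] [ 0.61 -0.58 -1.55]
240 30 [ 0.61 -0.6  -1.1 ] [ 0.63 -0.6  -1.03]
240 60 [ 0.63 -0.62 -0.58] [ 0.65 -0.62 -0.51]
240 90 [ 0.65 -0.64 -0.06] [ 0.67 -0.64  0.02]
240 120 [ 0.67 -0.67  0.46] [ 0.7  -0.67  0.54]
240 150 [ 0.69 -0.69  0.98] [ 0.71 -0.69  1.06]
```

```bash
python3 - <<'E'
from h import *
arm.reach([.45,.085,.25],[np.pi,0,np.radians(120)])
k=cams.calibration('wrist');print(get_state()['time'],k['fovy'],-np.array(k['R']).T@k['t'])
snap('wrist','w0')
print(proj(k,[[.529-.045,.029+.078,.096],[.529,.029,.04],[.439,.029,.026]]))
import pickle;pickle.dump(k,open('pics/w0.pkl','wb'))
E
```

```text
2.55 65.1810092425642 [0.4120992  0.14821575 0.3758289 ]
[[363.93534244 183.88679634]
 [354.2511082  246.12793778]
 [288.09103741 206.36386572]]
```

View pics/w0.png

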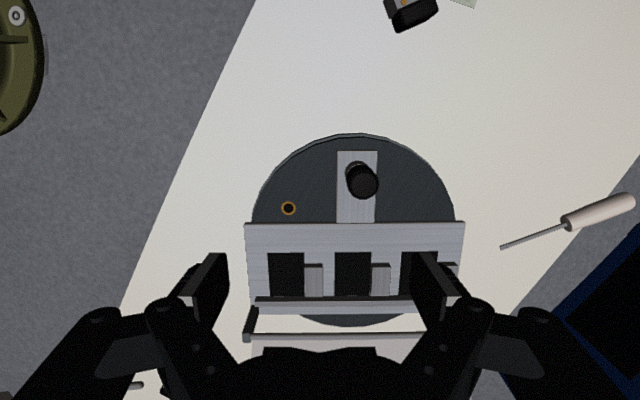

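The wrist view shows the knob top at about (363.5,182.5), the free hole at (288,208) and the plate corners at (245,223) and (465,221.5). All agree with the fit to about 2 px. I'll do a joint fit and then turn the table.

```bash
cat >> h.py <<'E'
import os,json
if os.path.exists('tab.json'): AX=np.array(json.load(open('tab.json'))[:2]);FY=json.load(open('tab.json'))[2]  # axis xy, fixture yaw
def pose(yawdeg): return [np.pi,0,np.radians(yawdeg)]
def knob(angdeg): a=np.radians(angdeg)+FY; return AX+.09*np.array([np.cos(a),np.sin(a)])
def turn(a0,yaw0,lift=.0125):
    """grip knob at fixture angle a0, lift, turn +60 deg, lower, release"""
    f=np.degrees(FY); z=.085
    arm.command_gripper(.65)
    arm.reach([*knob(a0),.17],pose(yaw0+f)); arm.move_straight([*knob(a0),z])
    arm.command_gripper(0,60); print('grip',get_state()['opening'],get_state()['gripper_force'])
    arm.move_straight([*knob(a0),z+lift],vel=.05); print('lift',get_state()['wrist_force'])
    for i in range(1,7):
        d=10*i; arm.move_straight([*knob(a0+d),z+lift],pose(yaw0+d+f),vel=.06)
    s=get_state();print('turned',s['opening'],s['gripper_force'],s['wrist_force'],s['time'])
    arm.move_straight([*knob(a0+60),z+.001],vel=.05); print('down',get_state()['wrist_force'])
E
python3 - <<'E'
from h import *
import pickle
c=cams.calibration('top');k=pickle.load(open('pics/w0.pkl','rb'))
cr=lambda x,y:((x+.5)/4.6+265-.5,(y+.5)/4.6+130-.5)
A=[((0,-90,56),cr(104,396)),((-130,-30,0),cr(97,197)),((130,-30,0),cr(287,540)),((-60,10,0),cr(195,262)),((20,10,0),cr(258,367)),((100,10,0),cr(320,474)),('h',cr(228,481))]
B=[((0,-90,56),(363.5,182.5)),((130,-30,0),(245,223)),((-130,-30,0),(465,221.5)),('h',(288,208))]
def w(a,p):
    if a=='h':return np.r_[Rz(p[2])@Rz(np.pi/3)@np.array([0,-.09])+p[:2],.026]
    return np.r_[Rz(p[2])@np.array(a[:2])/1e3+p[:2],.04+a[2]/1e3]
def res(p,cs=((c,A),(k,B))):
    return np.concatenate([(proj(q,[w(a,p) for a,_ in L])-[b for _,b in L]).ravel() for q,L in cs])
for cs in(((c,A),),((k,B),),((c,A),(k,B))):
    r=least_squares(res,[.53,.03,-2.6],args=(cs,));print(r.x,np.abs(r.fun).max())
x=r.x;json.dump([x[0],x[1],x[2]+np.radians(150)],open('tab.json','w'))
E
python3 - <<'E'
from h import *
print(AX,FY)
turn(120,120)
c=cams.calibration('top')
E
```

```text
[ 0.52903549  0.02872714 -2.61589496] 1.0220267861394063
[ 0.52951612  0.02938833 -2.61006765] 2.2245332883408935
[ 0.52939971  0.02924441 -2.61140355] 2.346680172325023
[0.52939971 0.02924441] 0.006590329399873696
grip 0.325389863996557 58.97518516285345
lift [ 4.45032307  0.43115748 -6.63298611]
turned 0.32163094436052836 59.94105261750519 [ 3.3766597  -4.30697017 -7.1937707 ] 7.3833
down [-0.2398107  -3.07705999  6.2225268 ]
```

```bash
python3 - <<'E'
from h import *
arm.command_gripper(.65); p=get_state()['position']
print(p,knob(180)); arm.move_straight([p[0],p[1],.2]);arm.wait(.2)
arm.reach([.38,-.02,.25],pose(140))
im=snap('top','t1',(265,120,425,245),4.6)
c=cams.calibration('top')
for q in[(430,185),(422,239),(228,234)]:print(fitbox(im,c,q,th=130))
def w(v):return np.r_[AX+Rz(FY-np.pi/2)@np.array(v[:2])/1e3,.04+v[2]/1e3]
for v in[(0,-90,56),(-130,-30,0),(130,-30,0),(100,10,0)]:print(v,(proj(c,w(v))-[265,120]+.5)*4.6)
print(get_state()['time'])
E
```

```text
[0.43918217 0.029336   0.08583093] [0.43940167 0.02865129]
(array([ 0.60081537, -0.32096006,  2.3609028 ]), np.float64(0.9265555933356001))
(array([ 0.45777443, -0.28110882, -0.20892128]), np.float64(0.9462565569861707))
(array([0.43903138, 0.28699871, 0.93999581]), np.float64(0.9475689754968165))
(0, -90, 56) [[226.39022413 518.1483527 ]]
(-130, -30, 0) [[ 27.6746841  433.89118179]]
(130, -30, 0) [[431.25786288 438.69202235]]
(100, 10, 0) [[384.62337732 377.26022672]]
9.9167
```

View pics/t1.png

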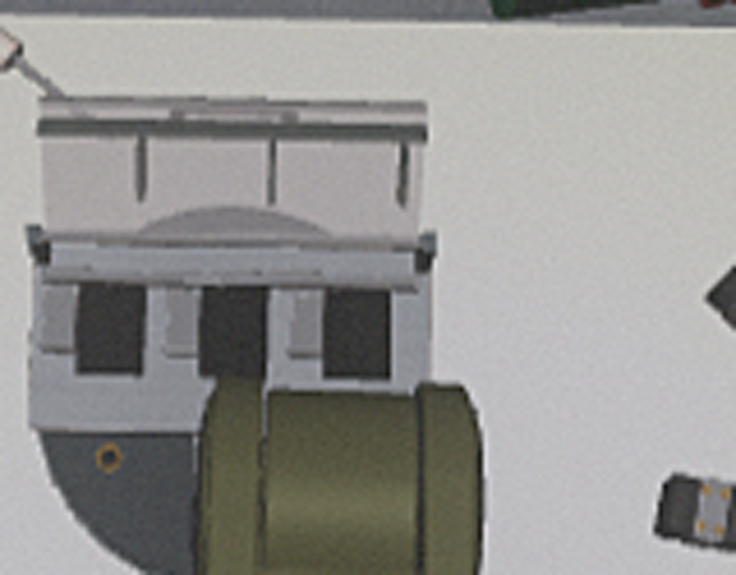

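B has already been knocked: it moved from (0.431,-0.292) to (0.458,-0.281). The table corner at (30,430) matches the loading angle. I'll check the lock with a gentle push on the knob both ways.

```bash
python3 - <<'E'
from h import *
k=knob(180)
arm.reach([*k,.15],pose(180)); arm.move_straight([*k,.088]); arm.command_gripper(0,20)
for s in(-1,1):
    p0=np.array(get_state()['position']); r=arm.move_straight([k[0],k[1]+s*.008,.088],vel=.03,max_force=10)
    p=np.array(get_state()['position']);print(r,p-p0,get_state()['wrist_force']); 
    arm.move_straight([*k,.088],vel=.05)
arm.command_gripper(.65); arm.move_straight([*k,.17]); print(get_state()['time'])
E
```

```text
True [-1.41261162e-04 -2.10530032e-03  6.70747830e-05] [-0.80026759  2.36128867  4.29665482]
True [-9.93279080e-05  9.26318889e-04  9.53561848e-05] [-0.045565   -2.25403345  4.1540045 ]
13.5083
```

Locked. Now transformer C into bay 0.

```bash
cat >> h.py <<'E'
def tw(x,y,th=-90):  # table coords (m) -> world xy
    return AX+Rz(FY+np.radians(th))@np.array([x,y])
def pick(px):
    c=cams.calibration('top');im=cams.snapshot('top'); b,i=fitbox(im,c,px,th=130)
    print('fit',b,i); assert i>.88
    yaw=(np.degrees(b[2])+90)%180
    if yaw<35: yaw+=180
    if yaw>170: yaw-=180
    arm.command_gripper(1.0); arm.reach([b[0],b[1],.13],pose(yaw)); arm.move_straight([b[0],b[1],.031],vel=.2)
    arm.command_gripper(0,80); s=get_state();print('grip',s['opening'],s['gripper_force'])
    arm.move_straight([b[0],b[1],.15],vel=.2); s=get_state();print('lift',s['opening'],s['gripper_force'],s['time'])
def place(bay,yaw):
    f=np.degrees(FY); x=-.08+.08*bay; w=lambda dx,dy,z:[*tw(x+dx,.038+dy),z]
    arm.reach(w(.006,-.012,.15),pose(yaw+f)); s=get_state();print('above',s['opening'],s['gripper_force'])
    arm.move_straight(w(.006,-.012,.080),vel=.15)
    print('touch',arm.move_straight(w(.006,-.012,.066),vel=.03,max_force=8),get_state()['position'][2])
    z=get_state()['position'][2]+.0005
    print('back',arm.move_straight(w(.006,.010,z),vel=.03,max_force=8)); p=np.array(get_state()['position']);print((p[:2]-tw(x,.038))*1e3)
    y=np.linalg.inv(Rz(FY-np.pi/2))@(p[:2]-AX)
    print('side',arm.move_straight([*tw(x-.010,y[1]),z],vel=.03,max_force=8)); p=np.array(get_state()['position']);print((p[:2]-tw(x,.038))*1e3)
    arm.command_gripper(.75); s=get_state();print('rel',s['opening'],s['time'])
    arm.move_straight([p[0],p[1],.15],vel=.2)
E
python3 - <<'E'
from h import *
arm.move_straight([.439,.0287,.20]) if 0 else None
pick((228,234))
place(0,180)
arm.reach([.45,.03,.25],pose(120))
k=cams.calibration('wrist'); snap('wrist','w1',s=1.25)
import pickle;pickle.dump(k,open('pics/w1.pkl','wb'))
E
```

```text
fit [0.4390275  0.28701207 0.93964997] 0.9489933532414989
grip 0.449927561573262 83.17235112190247
lift 0.4501167161035936 81.84909582138062 16.95
above 0.4566754664329575 81.7870545387268
touch True 0.07231092708079416
back True
[-10.37683022  -5.97353685]
side True
[-10.87478975  -0.89454847]
rel 0.7529550208383421 19.9417
```

View pics/w1.png

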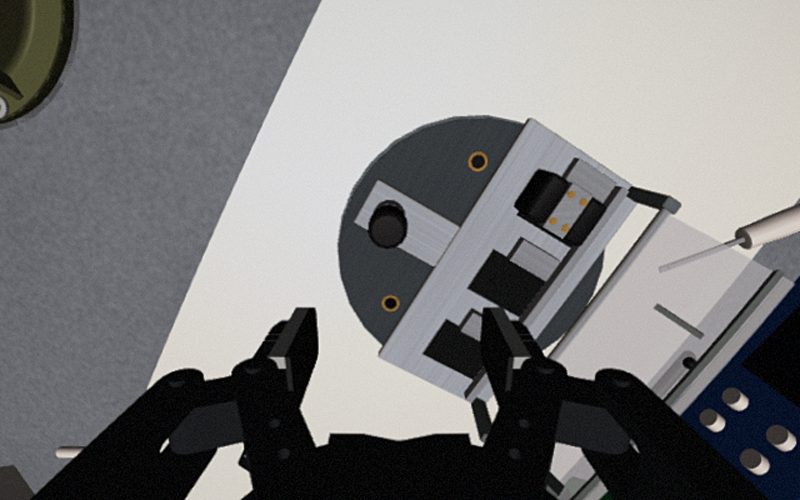

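The block sits in bay 0, but the gripped push stopped early at about −10 mm along y. I'll nudge it home with closed fingers.

```bash
cat >> h.py <<'E'
def tcp_t(): return (np.linalg.inv(Rz(FY-np.pi/2))@(np.array(get_state()['position'])[:2]-AX))
def push(bay,kinds='bsb',F=12,yaw=180):
    f=np.degrees(FY); xb=-.08+.08*bay
    arm.command_gripper(0,30)
    for kd in kinds:
        if kd=='b': s=np.array([xb,-.030]); e=np.array([xb,.012]); z=.066
        else: s=np.array([xb+.020+.028,.034]); e=np.array([xb+.020,.034]); z=.073
        if kd=='b' : arm.reach([*tw(*s),.11],pose(yaw+f)) if kd==kinds[0] else arm.move_straight([*tw(*s),.11],vel=.25)
        else: arm.move_straight([*tw(*s),.11],vel=.25)
        arm.move_straight([*tw(*s),z],vel=.15)
        r=arm.move_straight([*tw(*e),z],vel=.025,max_force=F)
        t=tcp_t(); print(kd,r,((t-[xb,.038])*1e3).round(1),np.round(get_state()['wrist_force'],1),round(get_state()['time'],1))
        arm.move_straight([*tw(*(t+(s-t)*.5)),z],vel=.1); arm.move_straight([*tw(*(t+(s-t)*.5)),.12],vel=.25)
E
python3 - <<'E'
from h import *
push(0)
E
```

```text
b True [  0.1 -37. ] [0.3 0.  0.5] 24.5
s True [34.8 -4.4] [ 0.5 -1.3  0.3] 26.7
b True [  0.2 -37.1] [-0.2 -0.1 -1. ] 29.4
```

```bash
sed -i "s/z,*)*,vel=.03,max_force=8)); p=/&/; s/vel=.03,max_force=8)); p=/vel=.025,max_force=14)); p=/; s/\['position'\]\[2\]+.0005/['position'][2]+.0015/" h.py; grep -n "max_force=14" h.py | head; python3 - <<'E'
from h import *
c=cams.calibration('top')
pick(proj(c,[.458,-.281,.02])[0])
place(1,0)
push(1,'bs',yaw=0)
E
```

```text
75:    print('back',arm.move_straight(w(.006,.010,z),vel=.025,max_force=14)); p=np.array(get_state()['position']);print((p[:2]-tw(x,.038))*1e3)
77:    print('side',arm.move_straight([*tw(x-.010,y[1]),z],vel=.025,max_force=14)); p=np.array(get_state()['position']);print((p[:2]-tw(x,.038))*1e3)
fit [ 0.45737048 -0.28111541  2.97991886] 0.9309837776302059
grip 0.453851099244395 83.0469810962677
lift 0.45515016935413644 81.47439479827881 34.2167
above 0.45166361441295405 81.18079662322998
touch True 0.07234870106603601
back True
[-10.594967    -5.97023155]
side True
[-11.09911013  -0.536381  ]
rel 0.7458803978758275 38.1917
b True [  0.2 -49.7] [ 0.   0.9 -0.1] 41.1
s True [34.2 -3.5] [ 1.3 -1.5 -0.2] 43.3
```

```bash
python3 - <<'E'
from h import *
push(1,'bsb',F=20,yaw=0)
arm.reach([.43,.03,.25],pose(90))
k=cams.calibration('wrist'); snap('wrist','w2',(160,80,480,330),2.4)
import pickle;pickle.dump(k,open('pics/w2.pkl','wb'))
for b in(0,1):
  for v in boxpts(0,0,0): 
     if v[2]>.03: print(b,v,((proj(k,[*tw(-.08+.08*b+v[0],.038+v[1]),.08])-[160,80]+.5)*2.4).round())
E
```

```text
b True [  0.  -38.5] [ 0.2  0.  -0. ] 46.2
s True [33.8 -4. ] [ 0.1 -2.5  0.9] 48.6
b True [  0.1 -38.5] [-0.2  0.5  0.8] 51.2
0 [-0.02  -0.028  0.04 ] [[678. -10.]]
0 [-0.02   0.028  0.04 ] [[822.  -8.]]
0 [ 0.02  -0.028  0.04 ] [[668.  99.]]
0 [0.02  0.028 0.04 ] [[808. 100.]]
1 [-0.02  -0.028  0.04 ] [[659. 201.]]
1 [-0.02   0.028  0.04 ] [[794. 201.]]
1 [ 0.02  -0.028  0.04 ] [[650. 296.]]
1 [0.02  0.028 0.04 ] [[781. 295.]]
```

View pics/w2.png

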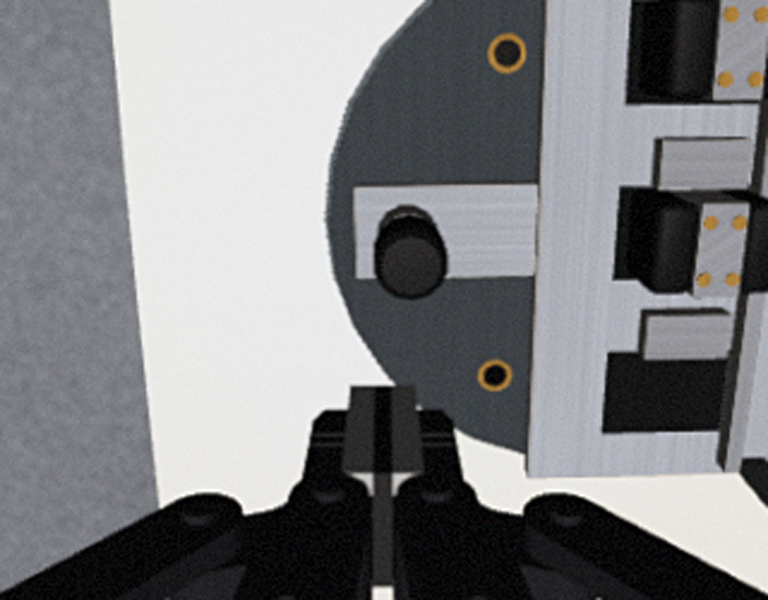

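Blocks 0 and 1 both sit in their bays, with the dark bay marks visible in front of them. The back-contact readings differ by 1.5 mm, possibly because of the tool yaw, so I'll re-check after loading A into bay 2.

```bash
python3 - <<'E'
from h import *
c=cams.calibration('top')
pick(proj(c,[.6008,-.321,.02])[0])
place(2,0)
push(2,'bsb',F=20,yaw=0)
push(0,'bsb',F=20,yaw=0)
E
```

```text
fit [ 0.60045112 -0.32050528  2.36018334] 0.9270863693772466
grip 0.45152091294123 83.53797912597656
lift 0.45079767133418036 82.34916687011719 57.5333
above 0.45062485716907424 82.39633798599243
touch True 0.07250691448398515
back True
[ 4.00226322 -5.82570422]
side True
[ 3.5358902  -0.21811242]
rel 0.7517165399642316 61.2667
b True [ -0.1 -37.2] [ 0.3  0.5 -0.8] 64.6
s True [33.5 -3.9] [ 0.2 -1.1  1.1] 67.0
b True [ -0.1 -37.1] [ 0.1 -0.1  0. ] 69.7
b True [  0.4 -37. ] [-0.4 -0.1 -0.4] 73.0
s True [34.6 -4.9] [-0.1 -2.9  1.9] 75.3
b True [  0.3 -37. ] [ 0.   0.4 -0.3] 78.0
```

Bay 1 is about 1.5 mm short of its neighbours. I'll push it again, and the side of bay 0 too, more firmly.

```bash
python3 - <<'E'
from h import *
push(1,'bsb',F=32,yaw=0)
push(0,'bsb',F=32,yaw=0)
E
```

```text
b True [  0.4 -38.5] [-0.5 -0.2 -0.3] 81.2
s False [32.3 -3.3] [ -2.3 -21.9  11.1] 83.9
b True [  0.  -38.5] [0.3 0.1 0.3] 86.8
b True [  0.4 -37. ] [-0.6  0.1  0.4] 90.0
s False [33.3 -5.3] [ -6.1 -25.3  12.6] 92.8
b True [  0.4 -37. ] [-1.3  0.4 -0.2] 95.7
```

```bash
python3 - <<'E'
from h import *
arm.reach([.565,.03,.23],pose(0))
k=cams.calibration('wrist'); im=snap('wrist','w3',s=1.25)
import pickle;pickle.dump(k,open('pics/w3.pkl','wb'))
for x in(-.1,0,.1):print(((proj(k,[*tw(x,.066),.052])+.5)*1.25).round())
print(-np.array(k['R']).T@k['t'],get_state()['time'])
E
```

```text
[[272. 187.]]
[[400. 186.]]
[[529. 186.]]
[0.63772574 0.03013581 0.35396761] 97.0583
```

View pics/w3.png

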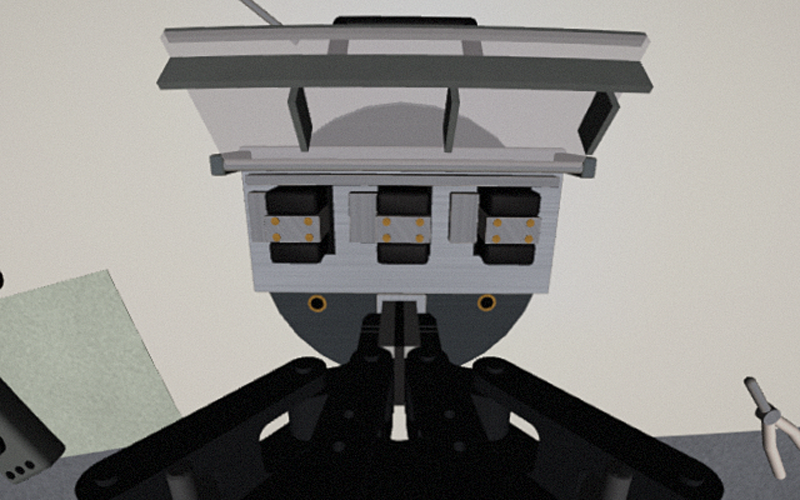

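```bash
python3 - <<'E'
from h import *
im=np.load('pics/w3.npy')[:,:,::-1]
g=np.clip(im.astype(float)*1.0,0,255);g=(255*(g/255)**.6).astype(np.uint8)
a=cv2.resize(g[130:220,190:450],None,fx=3,fy=3,interpolation=cv2.INTER_CUBIC)
b=cv2.resize(g[138:158,200:330],None,fx=6,fy=6,interpolation=cv2.INTER_CUBIC)
d=cv2.resize(g[138:158,320:450],None,fx=6,fy=6,interpolation=cv2.INTER_CUBIC)
cv2.imwrite('pics/w3c.png',np.vstack([a,b,d]))
E
```

```text
(no output)
```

View pics/w3c.png

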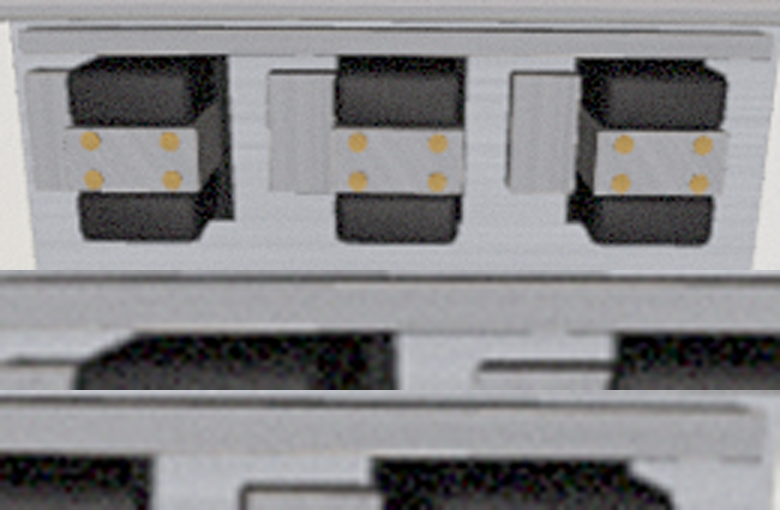

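```bash
python3 - <<'E'
from h import *
import pickle
k=pickle.load(open('pics/w3.pkl','rb'));im=np.load('pics/w3.npy').astype(float).mean(2)
def edges(x0,x1,r0,r1):
    p=im[r0:r1,x0:x1].mean(1); p=np.interp(np.arange(0,len(p)-1,.05),np.arange(len(p)),p); g=np.gradient(cv2.GaussianBlur(p[:,None],(1,41),8)[:,0])
    return r0+.05*np.argmax(g),r0+.05*np.argmin(g)
for b,(x0,x1) in enumerate([(221,252),(307,338),(393,424)]):
    fr=edges(x0,x1,202,217)[0]; bt=edges(x0,x1,165,180)[0]; bb=edges(x0,x1,186,202)[1]
    xm=(x0+x1-1)/2
    print(b,[((np.linalg.inv(Rz(FY-np.pi/2))@(at(k,(xm,r),.08)[:2]-AX))*1e3).round(2) for r in(fr,bt,bb)])
    m=im[r0:=207,:] if 0 else None
    bar=edges(x0,x1,138,152);print('  bar',bar)
# sides: horizontal edges of front black part
for b,(x0,x1) in enumerate([(205,232),(290,318),(375,405)]):
    for nm,xs in(('L',x0),('R',x0+32)):
        p=im[197:207,xs:xs+30].mean(0);g=np.gradient(cv2.GaussianBlur(p[None],(5,1),1)[0]);i=np.argmin(g) if nm=='L' else np.argmax(g)
        print(b,nm,((np.linalg.inv(Rz(FY-np.pi/2))@(at(k,(xs+i,202),.08)[:2]-AX))*1e3).round(1))
E
```

```text
0 [array([-78.35,  12.92]), array([-75.3 ,  49.01]), array([-76.95,  29.3 ])]
  bar (np.float64(139.65), np.float64(147.65))
1 [array([ 1.74, 11.57]), array([ 1.89, 48.31]), array([ 1.81, 28.58])]
  bar (np.float64(140.25), np.float64(138.55))
2 [array([81.97, 10.79]), array([79.19, 47.06]), array([80.69, 27.33])]
  bar (np.float64(140.7), np.float64(148.65))
0 L [-96.3  21.2]
0 R [-56.3  21. ]
1 L [-17.5  20.8]
1 R [21.1 20.5]
2 L [53.4 20.3]
2 R [99. 20.]
```

All three blocks line up within 0.3 mm and their sides are evenly spaced, so they are home. Next is the cover; first I check the handle position against pixel (324,16).

```bash
python3 - <<'E'
from h import *
import pickle
k=pickle.load(open('pics/w3.pkl','rb'))
inv=lambda p:(np.linalg.inv(Rz(FY-np.pi/2))@(p[:2]-AX)*1e3).round(1)
for z in(.113,.118):print(inv(at(k,(324,13),z)),inv(at(k,(324,20),z)))
for n in(34,37):
    th=2.4;h=np.array([.085-.075*np.cos(th)+n/1e3*np.sin(th),.09+.075*np.sin(th)+n/1e3*np.cos(th)]);print(h,proj(k,[*tw(0,h[0]),h[1]]))
for yaw in(0,90,180):
  for y,z in((.20,.22),(.20,.115),(.1,.19)):print(yaw,y,z,ik([*tw(0,y),z],pose(yaw)))
E
```

```text
[  3.5 169. ] [  3.5 164.5]
[  3.4 167.8] [  3.4 163.4]
[0.16327028 0.11558835] [[318.99343489  21.04199398]]
[0.16529667 0.11337617] [[318.97646957  18.69416738]]
0 0.2 0.22 [-0.35512642  0.52608485  0.4189643   1.26989908 -0.20926895  1.38796967
 -1.51972213]
0 0.2 0.115 [-0.35530691  0.59360803  0.40639886  1.38751559 -0.23869614  1.20883064
 -1.49748563]
0 0.1 0.19 [-0.40436578  0.32165111  0.3887089   1.59460503 -0.12657933  1.25028466
 -1.56449951]
90 0.2 0.22 [-0.22866929  0.50798753  0.22536565  1.26387667 -0.11089705  1.38168081
 -0.01004488]
90 0.2 0.115 [-0.21799429  0.57230857  0.20298694  1.38116963 -0.11741611  1.19985829
 -0.00393322]
90 0.1 0.19 [-0.28360683  0.31233726  0.2384509   1.58991085 -0.07659389  1.24852355
 -0.03198807]
180 0.2 0.22 [ 0.00877789  0.50805472 -0.13052393  1.25220985  0.06446643  1.385328
  1.45347935]
180 0.2 0.115 [ 0.06242518  0.57802242 -0.20504197  1.36781706  0.11928344  1.20777255
  1.41823767]
180 0.1 0.19 [-0.05803425  0.3110348  -0.03877398  1.58082175  0.01250174  1.2499785
  1.47190432]
```

```bash
python3 - <<'E'
from h import *
def H(th,n=.037):return .085-.075*np.cos(th)+n*np.sin(th), .09+.075*np.sin(th)+n*np.cos(th)
f=np.degrees(FY)
arm.command_gripper(0,30)
arm.move_straight([*tw(0,.06),.26],vel=.25)
arm.reach([*tw(0,.21),.24],pose(f)); arm.move_straight([*tw(0,.205),.12],vel=.2)
for th in np.arange(2.4,.69,-.1):
    y,z=H(th); r=arm.move_straight([*tw(0,y+.014),z+.007],vel=.08,max_force=25)
    if r: print('stop',th,get_state()['wrist_force'])
print(get_state()['wrist_force'],get_state()['time'])
arm.move_straight([*tw(0,.10),.27],vel=.25); arm.reach([.40,-.2,.27],pose(90)); arm.wait(1.0)
snap('side','s2',(230,140,390,280),4.5); print(get_state()['time'])
E
```

```text
[ 0.3250989  -0.82404855 -0.23794761] 103.8583
107.1167
```

View pics/s2.png

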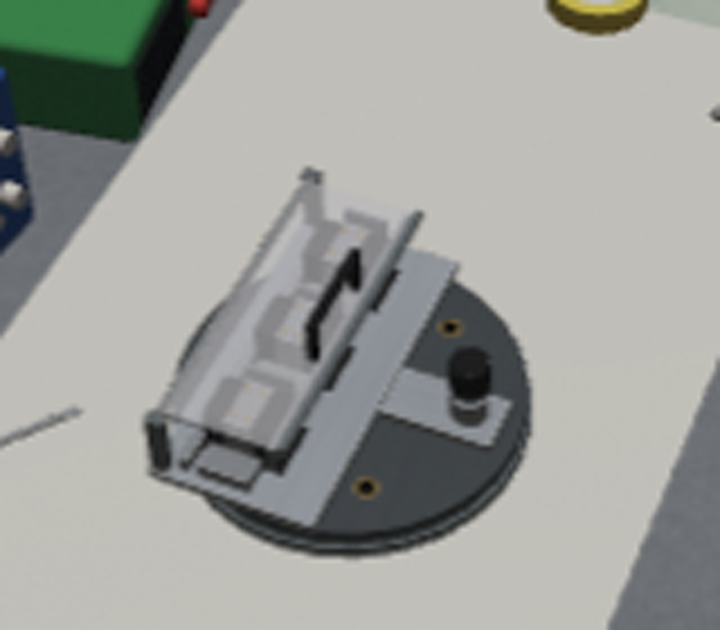

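The cover looks shut, with the handle level at about (333,300). I'll confirm with a light touch on the handle bar, expected top at z≈0.132, then do the second turn.

```bash
python3 - <<'E'
from h import *
c=cams.calibration('side')
print((proj(c,[[*tw(0,.01),.127],[*tw(.035,.01),.127],[*tw(-.035,.01),.127]])-[230,140]+.5)*4.5)
arm.command_gripper(0,30)
arm.reach([*tw(0,.01),.19],pose(np.degrees(FY)))
arm.move_straight([*tw(0,.01),.160],vel=.2)
r=arm.move_straight([*tw(0,.01),.138],vel=.02,max_force=6);print(r,get_state()['position'][2]-.017)
arm.move_straight([*tw(0,.01),.19],vel=.2)
arm.move_straight([*tw(0,-.09),.19],vel=.2)
turn(180,0)
p=get_state()['position']; arm.command_gripper(.65); 
# lock test
k=knob(240);arm.command_gripper(0,20); a=FY+np.radians(240);t=np.array([-np.sin(a),np.cos(a)])
for s in(1,-1):
    p0=np.array(get_state()['position']);q=p0[:2]+s*.008*t
    r=arm.move_straight([*q,p0[2]],vel=.03,max_force=10);p=np.array(get_state()['position']);print(r,(p-p0)[:2]@t)
    arm.move_straight(p0,vel=.05)
arm.command_gripper(.65); p=get_state()['position'];arm.move_straight([p[0],p[1],.2],vel=.2);arm.reach([.35,-.35,.3],pose(90));arm.wait(.5)
snap('side','s3',(230,140,390,280),4.5);snap('top','t3');print(get_state()['time'])
E
```

```text
[[335.52211933 287.68742103]
 [355.9861079  252.51826319]
 [314.42557215 323.95141181]]
True 0.12943560497923245
grip 0.32967798883996224 58.98479164810851
lift [ 5.35153082  1.84104247 -6.18745402]
turned 0.3258320181410205 59.952636456582695 [ 4.09420965 -0.07951274 -7.14553844] 115.8417
down [ 0.03808425 -0.78547544  3.84118495]
True 0.0016765576109284241
True -0.0006348698690919596
120.8917
```

View pics/s3.png

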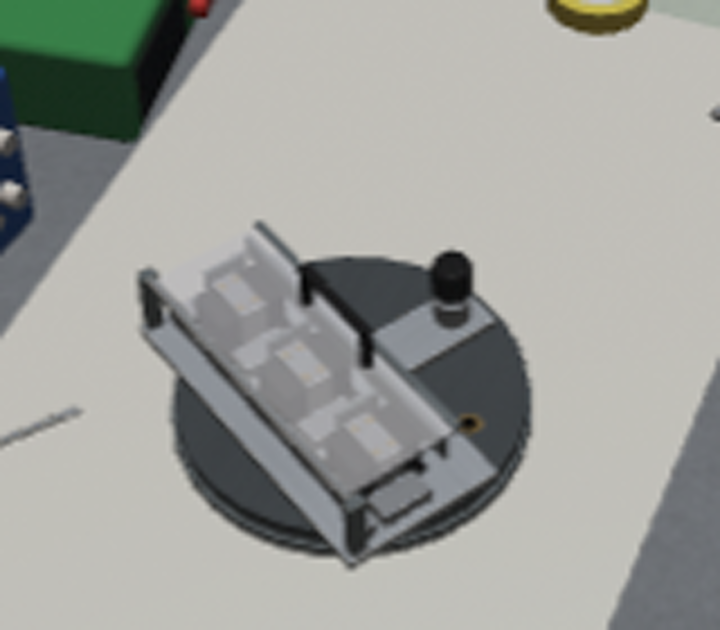

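View pics/t3.png

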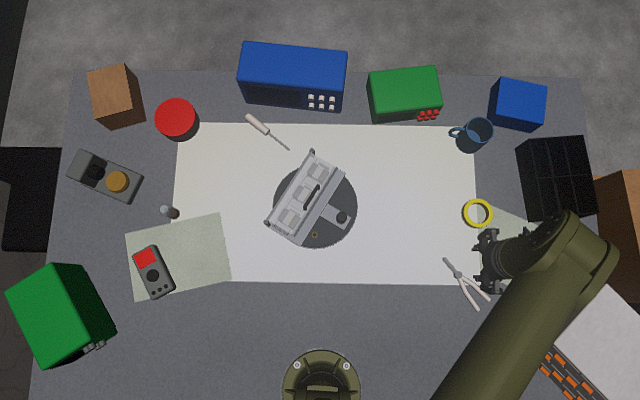

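The table is at the third hole and locked in both directions. The cover is shut over three aligned blocks, and the valve at (170,211) and tape at (477,213) are undisturbed. Handing in.

```bash
python3 -c "
from h import *
print(workorder.hand_in())"
```

```text
the job is handed in; nothing more can be done
None
```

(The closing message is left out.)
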